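Hang the ear defenders on the bar

TASK

Pick up the orange ear defenders lying on the bench and hang them over the wooden bar of the stand, between its two red collars, with one ear cup on each side and the headband's crown resting squarely on the bar. Set them down gently and let the bar take the weight before you let go; the bar's height is not known, so feel for it. Leave the glue bottle, screwdriver, jar and wood blank where they are.

Things in the scene. Friction and masses are not known exactly. Their poses are not given: they have to be found in the camera images.
- muffs: Rigid ear defenders, 0.15-0.3 kg: black U-shaped headband with two orange cups, lying on their side, crown roughly to +y. Origin: underside as they lie, midway between the cups. X ear to ear, Y from cups to crown, Z up as they lie. Hung properly, Y is up and X square to the bar. The cups span |x| 31.5 to 67.5, y -27 to 27, z 0 to 60 mm, with a 63 mm clear gap between them.
- crown (a point): Mid-line point of the headband's crown (muffs x 0, y 110, z 30 mm). The inner face that rests on the bar is 4.5 mm nearer the cups. The band is 9 mm thick and 18 mm wide (z 21 to 39). Its arch is a half ellipse from leg to leg, half axes 70 by 38 mm, centre at y 72. Axes as body muffs.
- leg_a (a point): Middle of the free straight part of the band's leg on the +x side (muffs x 70, y 50, z 30 mm): 9 mm thick along X, 18 mm wide along Z, clear of the cup from y 27 and straight to y 72 mm. Axes as body muffs.
- leg_b (a point): The same point of the other leg (muffs x -70, y 50, z 30 mm). Axes as body muffs.
- cup_a (a point): Centre of the ear cup on the muffs' +x side (36 x 54 x 60 mm). Axes as body muffs.
- cup_b (a point): Centre of the ear cup on the muffs' -x side (36 x 54 x 60 mm). Axes as body muffs.
- stand: Fixed stand: dark steel foot plate 130 x 130 x 12 mm, steel post 22 mm thick, 245 mm high. Origin on the bench at the post's axis. A blue 34 mm clamp with a knob carries a level wooden bar, 20 mm thick, from the post along the stand's -y to a free end at y -230 mm. Two red collars (32 mm diameter, 10 mm wide) at y -95 and -185 leave 80 mm of bare bar between.
- below_place (a point): Point on the bench straight below the middle of the bare bar between the collars (stand x 0, y -140 mm, z 0). It tells nothing of the bar's height: the clamp may be set so that the bar's top is anywhere from 155 to 205 mm above the bench; it stays put when loaded. Axes as the stand, y along the bar.
- glue: White glue bottle, 44 mm diameter, 115 mm high, standing; origin at the centre of its underside. Bystander.
- driver: Yellow-handled screwdriver lying on the bench; origin on its underside, x along it. Bystander.
- jar: Amber glass jar, 64 mm diameter, 75 mm high, black lid; origin at the centre of its underside. Bystander.
- blank: Dark wood blank, 32 x 150 x 28 mm, lying; origin at the centre of its underside. Bystander.
Mind the look-alikes: they are no part of the job. What is meant by the muffs is not turquoise, and is the smaller of those in its own colour.

How it is judged (in metres and radians):
On the way:
1. the ear defenders straddle the bar, a cup on each side and the crown between the collars, and press on the bar while the fingers still hold them (((x of cup_a in the frame of stand above 0.015 m and x of cup_b in the frame of stand below -0.015 m) or (x of cup_b in the frame of stand above 0.015 m and x of cup_a in the frame of stand below -0.015 m)) and y of crown in the frame of stand between -0.175 and -0.105 m and contact force between muffs and stand above 0.5 N and contact force between the fingers and muffs above 0.5 N and angle between muffs's own y axis and vertical below 1 rad), for 0.1 s.
At the end, for the whole second after the job is handed in: Hanging at rest (under 0.05 m/s, 0.5 rad/s) on the bar: muffs' Y within 0.3 rad of vertical, crown over 145 mm high and at stand y -175 to -105 mm, cup centres 15 mm or more out on opposite sides of the bar, ear-to-ear axis within 0.4 rad of square to the bar (((x of cup_a in the frame of stand above 0.015 m and x of cup_b in the frame of stand below -0.015 m) or (x of cup_b in the frame of stand above 0.015 m and x of cup_a in the frame of stand below -0.015 m)) and y of crown in the frame of stand between -0.175 and -0.105 m and contact force between muffs and stand above 0.5 N and angle between muffs's own y axis and vertical below 0.3 rad and height (world z) of crown above 0.145 m and angle between the x axis of muffs and the x axis of stand, either way round below 0.4 rad and linear speed of muffs below 0.05 m/s and angular speed of muffs below 0.5 rad/s); the robot touches nothing.
It fails at once if the ear defenders are pressed or dropped on the stand with more than 30 N (contact force between muffs and stand above 30 N).
It fails at once if the glue bottle, screwdriver, jar or wood blank is moved by more than 30 mm, or the bottle or jar is tipped over (distance of any of glue, driver, jar, blank from where it was at the start of the episode above 0.03 m or angle between any of glue, jar's own z axis and vertical above 0.5 rad).
It also fails if it takes over 64 s, if anything falls off the work surface, if the arm or the gripper's body presses on something with over 40 N, if the wrist force passes 120 N, or if a joint passes its speed limit or range.

ROBOT

A 6-joint arm with a two-finger parallel gripper is mounted at the origin on the work surface. World frame = base frame: x ahead of the robot, y to its left, z up, the work surface at z = 0. Lengths are in m, angles in degrees, forces in N, time in s.
With the tool pointing down it reaches from about 0.35 to 0.925 m from the base axis. Payload 6.4 kg.
Tool frame: the origin (TCP) lies on the centre line of the jaws, within the pads' length; the fingertips stand 22 mm ahead of it and the grasp point (between the pads) lies 3 mm ahead of it; x points along the fingers, y is the direction in which the jaws open and shut, and the axes are right-handed (so a half turn about x gives the same grasp; the last joint's range is limited). The gripper opens to 85 mm and grips with 20 to 120 N. Pads are 22 mm wide; open, the fingers measure 114 mm over their backs; the gripper's body (76 mm by 85 mm) begins 54 mm behind the grasp point. The pads swing forward as they close: fully open they stand 13 mm farther back than shut.
Start: joints at [56.03, 14.043, 89.255, -0, 76.702, -9.975], TCP at [0.264, 0.594, 0.253] pointing down, gripper open.
Joint ranges: [-179.41, 179.41], [-58.25, 129.5], [7.25, 145.43], [-54.29, 234.29], [11.92, 165.04], [-157.13, 157.13]. Speed limits (degrees/s): [147.25, 147.25, 180, 180, 180, 180].

INTERFACE

Orientations are given as a 3x3 rotation matrix whose columns are the frame's x, y, z axes.
In Python, from station import state, eyes, r gives the robot as it stands.
- The arm moves only by the tool move_arm, never from a script. Its argument "steps" is a list that holds one entry, the list of rows, each a list of 5 numbers: the shift along the tool's x, y, z in mm, then the turn about the tool's x in rad, then the finger opening in mm, from 0 to 85.4. A call has 1 to 12 rows; each row is the pose to reach, as a shift and turn from the pose measured when the call began, along the tool's axes at that moment; what a row does not reach only later rows make up. A row lasts 1/8 s, in which the tool goes at most 62.5 mm and 10.7 degrees, less where a joint would pass 70% of its speed; a pose out of reach is approached as far as the arm can. A call with a gripper value outside its range is refused whole. The fingers move at their own pace and stop on an object; "newtons" is the grip in N (left out, the last holds). Time passes only in rows, so rows that repeat a pose let the fingers close. It gives the time, the measured TCP pose, the force and the opening at its end, in the units of the state.
- state(): the state, without advancing time (a new reading comes with each control period).
- eyes.grab_frame(name): name is "side" or "top"; returns a dict with "image" (384x512x3 uint8, red, green, blue), "range_z" (384x512 float32, m along the optical axis (not along the pixel's ray), 0 where there is no reading), "K" (3x3 intrinsics, pixels), "eye" and "attitude" of the camera in the world. Camera axes: x right, y up, looking along -z (the intrinsics and any distortion apply to the point x, -y, -z); pixel columns grow to the right and rows downward; lengths in m; the calibration is good to about 2 mm. A picture is of the moment at which its call begins.
- r.hand_in(): hands the job in, once; it reports no verdict.
The state is a dict: "t": time; "q": joint angles; "qvel": joint speeds; "joint_torque": joint torques, N m; "ee_pos": TCP position; "orientation": TCP orientation; "ft_force": force on the tool from outside, world axes, zero at the start; "wrist_torque": the same for the moment, N m; "grip_width": finger opening in m.
Only numpy, scipy, OpenCV 4.12 (cv2) and the standard library are available. Lean on these libraries where they do the work, as an engineer would, in place of code of your own. Each camera call takes 0.05 s, during which the arm holds its last target. There are 200 camera calls.

## Working session

There is one attempt and no reset: what is moved stays moved. The work goes in short steps, Python scripts to look and compute and a tool call to move; the robot and the scene stay as the last step left them, time stands still between calls to the robot, and variables do not carry over. Pictures are saved under pics/ and viewed, about 8 in all and at most 12, crops included, and the job is handed in when it is done.

Besides the shell and the picture viewer there is one more tool, called by a JSON object that holds its "api" and its "payload". move_arm: Moves the arm, as the interface text tells. Its arguments: {"type":"object","properties":{"steps":{"type":"array"},"newtons":{"type":"number"}},"required":["steps"]}

```bash
ls; mkdir -p pics
python3 - <<'E'
from station import state, eyes, r
import cv2,numpy as np,pickle
s=state();print(s)
F={}
for n in("side","top"):
    f=eyes.grab_frame(n);F[n]=f
    print(n,f["K"],f["eye"],f["attitude"])
    cv2.imwrite(f"pics/{n}0.png",f["image"][:,:,::-1])
pickle.dump(F,open("f0.pkl","wb"))
a=np.hstack([cv2.resize(F[n]["image"],(400,300)) for n in F])
E
```

```text
pics
{'t': 0.0, 'q': array([ 5.60286732e+01,  1.40840900e+01,  8.93277740e+01, -5.90750003e-04,
        7.67015063e+01, -9.97579465e+00]), 'qvel': array([0.02512459, 0.07043964, 0.08559408, 0.02047976, 0.00753664,
       0.04845642]), 'joint_torque': array([-1.52206726e-04, -4.29511857e+01, -3.26130223e+01, -1.71545539e-04,
        5.36704130e-03,  4.09139005e-06]), 'ee_pos': array([0.26403174, 0.59337303, 0.25215375]), 'orientation': array([[-1.09732407e-03,  4.06662159e-01,  9.13577958e-01],
       [-1.64656444e-03,  9.13576534e-01, -4.06663503e-01],
       [-9.99998042e-01, -1.95050663e-03, -3.32894068e-04]]), 'ft_force': array([-0.3792166 , -0.8159555 ,  0.18393746]), 'wrist_torque': array([-0.01202361, -0.01591783, -0.01956257]), 'grip_width': 0.08524605782660089}
side [[364.60106172   0.         251.33069092]
 [  0.         364.60106172 186.11006298]
 [  0.           0.           1.        ]] [ 0.09418367 -0.79698299  0.80250583] [[ 0.86507916  0.34895086 -0.36037666]
 [-0.50137328  0.57823826 -0.64363448]
 [-0.01621323  0.737478    0.67517651]]
top [[402.38324808   0.         254.03191565]
 [  0.         402.38324808 195.06344331]
 [  0.           0.           1.        ]] [ 0.35531882 -0.08582152  1.41696341] [[-0.02437963  0.99485606 -0.0983212 ]
 [-0.99969772 -0.02394857  0.00556214]
 [ 0.00317888  0.09842709  0.99513919]]
```

View pics/top0.png

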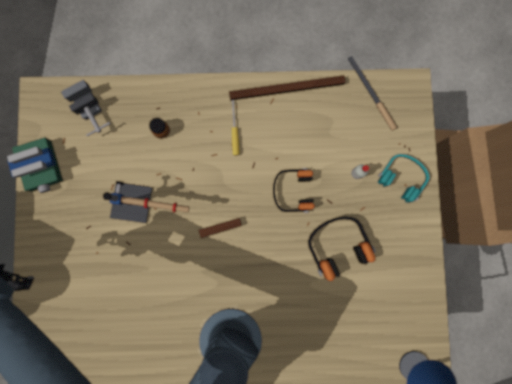

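View pics/side0.png

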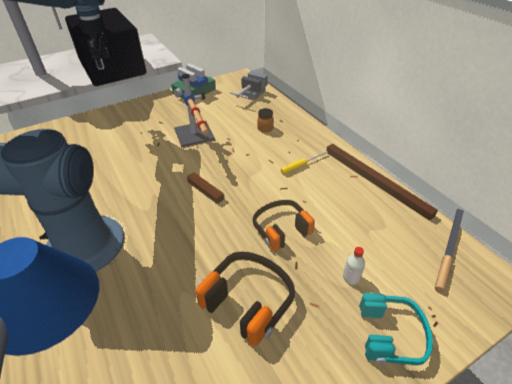

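Top view: candidates are orange muffs small at (295,190), orange muffs large at (342,248) and turquoise at (405,178). The small orange one fits, since it is the smaller of its colour and not turquoise. The stand is at (131,202), with its bar running right to (187,208).

```bash
cat > h.py <<'E'
import numpy as np,cv2
def cloud(f):
    z=f["range_z"];h,w=z.shape;K=f["K"];v,u=np.mgrid[:h,:w]
    p=np.stack([(u-K[0,2])/K[0,0]*z,-(v-K[1,2])/K[1,1]*z,-z],-1)
    P=p@np.array(f["attitude"]).T+f["eye"];P[z==0]=np.nan;return P
def hsv(f): return cv2.cvtColor(np.ascontiguousarray(f["image"]),cv2.COLOR_RGB2HSV)
def pix(f,p):
    c=(np.asarray(p)-f["eye"])@np.array(f["attitude"]);K=f["K"]
    return K[0,0]*c[0]/-c[2]+K[0,2],K[1,1]*c[1]/c[2]+K[1,2]
E
python3 - <<'E'
import pickle
from h import *
np.set_printoptions(precision=4,suppress=True)
F=pickle.load(open("f0.pkl","rb"))
for n,f in F.items():
    P=cloud(f);H=hsv(f)
    m=cv2.inRange(H,(5,150,120),(16,255,255))
    k,l,st,c=cv2.connectedComponentsWithStats(m)
    for i in range(1,k):
        if st[i,4]>25:
            q=P[l==i];print(n,"or",st[i],c[i],np.nanmedian(q,0),np.nanmin(q,0),np.nanmax(q,0))
    m=cv2.inRange(H,(0,150,90),(4,255,255))|cv2.inRange(H,(172,150,90),(180,255,255))
    k,l,st,c=cv2.connectedComponentsWithStats(m)
    for i in range(1,k):
        if st[i,4]>8:
            q=P[l==i];print(n,"red",st[i],c[i],np.nanmedian(q,0),np.nanmax(q,0))
f=F["top"];P=cloud(f);V=hsv(f)
# muffs: everything 12mm above bench in region
roi=np.zeros(P.shape[:2],bool);roi[160:220,265:325]=1
m=roi&(P[...,2]>.012);q=P[m];print(len(q),q.min(0),q.max(0))
print("band x,y extents",[ (round(a,3)) for a in np.nanpercentile(q[:,2],[5,25,50,75,95])])
# bar tip/stand
roi[:]=0;roi[170:235,95:200]=1
for lo,hi in((.006,.03),(.1,.3)):
    m=roi&(P[...,2]>lo)&(P[...,2]<hi);q=P[m];print("stand",lo,len(q),np.nanmin(q,0),np.nanmax(q,0),cv2.minAreaRect(q[:,:2].astype(np.float32)*1000))
a=cv2.resize(f["image"][140:240,255:375],None,fx=5,fy=5,interpolation=3)
cv2.imwrite("pics/c1.png",a[:,:,::-1])
a=cv2.resize(f["image"][165:235,95:205],None,fx=6,fy=6,interpolation=3);cv2.imwrite("pics/c2.png",a[:,:,::-1])
E
```

```text
side or [258 117  12   7  44] [262.8182 120.6591] [0.7177 0.2161 0.0479] [0.7055 0.202  0.04  ] [0.7373 0.2531 0.0563]
side or [300 210  14  25 155] [307.9613 220.6968] [ 0.5592 -0.2867  0.0548] [ 0.5497 -0.3003  0.0107] [ 0.5788 -0.2279  0.0624]
side or [266 226  14  25 233] [273.1459 237.8541] [ 0.4449 -0.2844  0.0509] [ 0.4378 -0.3007 -0.0028] [ 0.4799 -0.2037  0.0619]
side or [195 271  25  37 380] [205.7105 286.9921] [ 0.2217 -0.3398  0.0745] [ 0.1994 -0.3564 -0.0014] [ 0.269  -0.2632  0.0824]
side or [247 306  25  40 598] [258.1438 325.4231] [ 0.2796 -0.4796  0.0725] [ 0.2561 -0.4939 -0.0011] [ 0.3393 -0.4151  0.0821]
side red [191 107   7   6  13] [193.2308 109.1538] [0.4583 0.2451 0.1665] [0.4709 0.2527 0.1716]
side red [198 121   6   6  12] [199.75   122.5833] [0.4426 0.1544 0.169 ] [0.453  0.1603 0.1733]
side red [355 247   8   7  45] [358.5556 250.1556] [ 0.5651 -0.4614  0.1144] [ 0.5736 -0.4523  0.1172]
top or [298 170  15   7  75] [304.9067 172.9867] [ 0.561  -0.2693  0.057 ] [ 0.5538 -0.2932 -0.004 ] [ 0.581  -0.2462  0.0627]
top or [299 203  15   7  75] [306.1067 206.  
[... 418 characters left out ...]
14 -0.4527  0.1207]
top red [144 199   4   9  20] [145.4 202.9] [0.4616 0.2456 0.1683] [0.4897 0.2889 0.1738]
top red [173 204   3   7  15] [173.8667 206.9333] [0.4474 0.1565 0.1696] [0.4568 0.1599 0.174 ]
609 [ 0.4287 -0.2981  0.0126] [ 0.582  -0.1589  0.0672]
band x,y extents [np.float64(0.03), np.float64(0.037), np.float64(0.043), np.float64(0.056), np.float64(0.06)]
stand 0.006 1064 [0.3632 0.0983 0.006 ] [0.5827 0.4663 0.0299] ((472.90496826171875, 282.2154235839844), (370.3846740722656, 215.15684509277344), 89.27975463867188)
stand 0.1 732 [0.4313 0.1113 0.1408] [0.5343 0.3552 0.2494] ((480.45782470703125, 229.43206787109375), (245.65696716308594, 74.16110229492188), 80.46306610107422)
```

View pics/c1.png

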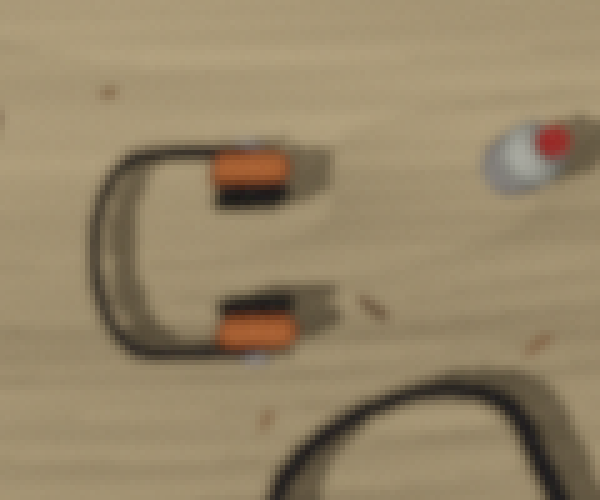

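View pics/c2.png

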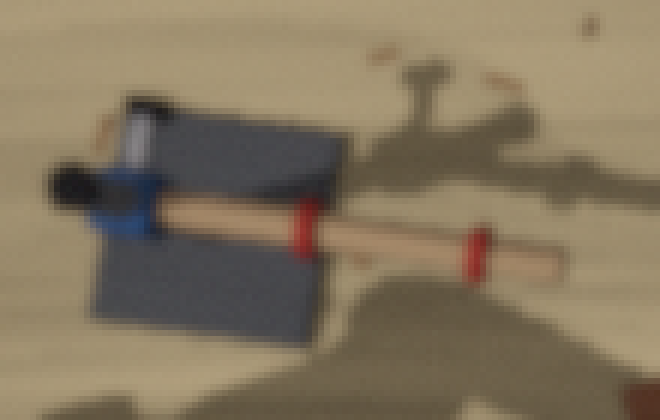

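The crops confirm the small orange muffs: crown on the left (world +y), cups on the right. The bar runs toward world −y, with collars at crop (307,228) and (477,256). I'll refine the legs and the bar axis.

Run:
```python
import pickle
from h import *
np.set_printoptions(precision=4,suppress=True)
f=pickle.load(open("f0.pkl","rb"))["top"];H=hsv(f);K=f["K"];A=np.array(f["attitude"]);e=np.array(f["eye"])
v,u=np.mgrid[:384,:512]
def onz(m,z):
    d=np.stack([(u[m]-K[0,2])/K[0,0],-(v[m]-K[1,2])/K[1,1],-np.ones(m.sum())],-1)@A.T
    return e+d*((z-e[2])/d[:,2])[:,None]
P=cloud(f)
m=np.zeros((384,512),bool);m[165:215,272:298]=1
m&=(H[...,2]<95)&(P[...,2]>.02)
q=onz(m,.039);print(len(q),q.min(0),q.max(0))
for lo,hi in((-.24,-.222),(-.222,-.2)):
    s=q[(q[:,1]>lo)&(q[:,1]<hi)];x=s[:,0];mid=.505
    print("legs",np.median(x[x<mid]),np.median(x[x>mid]),(x<mid).sum(),(x>mid).sum())
s=q[abs(q[:,0]-.505)<.012];print("crown y",s[:,1].mean(),s[:,1].min(),s[:,1].max())
# bar points
m=np.zeros((384,512),bool);m[190:220,122:195]=1
m&=(P[...,2]>.145)&(P[...,2]<.2);q=P[m];q=q[q[:,1]<.27]
print(len(q),"z top",np.percentile(q[:,2],[10,50,90]))
c=onz(m,.168);c=c[c[:,1]<.29]
l=cv2.fitLine(c[:,:2].astype(np.float32),cv2.DIST_HUBER,0,.01,.01).ravel();print("bar",l,"yaw",np.degrees(np.arctan2(-l[0],l[1])),"tip y",c[:,1].min())
m=cv2.inRange(H,(0,150,90),(4,255,255))>0
m[:,:130]=0;m[:,190:]=0
for a,b in((130,160),(160,190)):
    k=m.copy();k[:,:a]=0;k[:,b:]=0;print("collar",onz(k,.165).mean(0))
from station import state
s=state();print(s["ee_pos"],s["orientation"])
```

```text
146 [ 0.433  -0.2444  0.039 ] [ 0.5763 -0.1589  0.039 ]
legs 0.4334364922452904 0.5736742091039828 11 10
legs 0.4354424764482896 0.5725859831872919 12 13
crown y -0.16105915989882114 -0.16294567149188716 -0.1588949778735733
361 z top [0.1573 0.1628 0.1681]
bar [0.1688 0.9856 0.4541 0.1989] yaw -9.720033 tip y 0.11019115044373172
collar [0.4633 0.2463 0.165 ]
collar [0.4479 0.1578 0.165 ]
[0.264  0.5935 0.2523] [[-0.001   0.4066  0.9136]
 [-0.0014  0.9136 -0.4066]
 [-1.     -0.0017 -0.0004]]
```

{"api": "move_arm", "payload": {"steps": [[[-10,-40,39,0.096,40],[-20,-82,80,0.192,40],[-30,-124,122,0.288,40],[-40,-166,164,0.384,40],[-40,-208,206,0.48,40],[-40,-250,248,0.576,40],[-40,-292,290,0.672,40],[-40,-334,331,0.768,40],[-40,-376,373,0.864,40],[-40,-418,415,0.96,40],[-40,-460,456,1.056,40],[-40,-500,497,1.152,40]]], "newtons": 40}}

```text
t: 1.6
ee_pos: [0.5149, -0.0674, 0.2927]
orientation: [[-0.001, 1.0, -0.004], [-0.001, -0.004, -1.0], [-1.0, -0.001, 0.001]]
ft_force: [0.5, 0.7, 0.2]
grip_width: 0.0399
```

{"api": "move_arm", "payload": {"steps": [[[20,20,50,-0.004,40],[60,40,95,-0.004,40],[110,58,130,-0.004,40],[160,58,154,-0.004,40],[182,58,154,-0.004,40],[182,58,154,-0.004,40]]]}}

```text
t: 2.35
ee_pos: [0.5704, -0.2211, 0.1079]
orientation: [[-0.006, 1.0, -0.0], [0.002, -0.0, -1.0], [-1.0, -0.006, -0.002]]
ft_force: [0.7, 0.5, 0.5]
grip_width: 0.0403
```

```bash
cat > look.py <<'E'
import sys,pickle
from station import state,eyes
from h import *
F={n:eyes.grab_frame(n) for n in("top","side")};pickle.dump(F,open("f.pkl","wb"))
s=state();p=s["ee_pos"];print(s["t"],p,s["ft_force"],s["grip_width"])
c=[]
for n,w in(("top",60),("side",60)):
    u,v=pix(F[n],p-np.array([0,0.02,.0]));u=int(np.clip(u,w,511-w));v=int(np.clip(v,w,383-w))
    print(n,"crop origin",u-w,v-w)
    c.append(cv2.resize(F[n]["image"][v-w:v+w,u-w:u+w],(400,400),interpolation=3))
cv2.imwrite(f"pics/{sys.argv[1]}.png",np.hstack(c)[:,:,::-1])
E
python3 look.py l1
```

```text
2.45 [ 0.57256737 -0.2218128   0.11161686] [ 0.03075939  0.04785016 -0.48140648] 0.040165315770948555
top crop origin 238 107
side crop origin 245 134
```

View pics/l1.png

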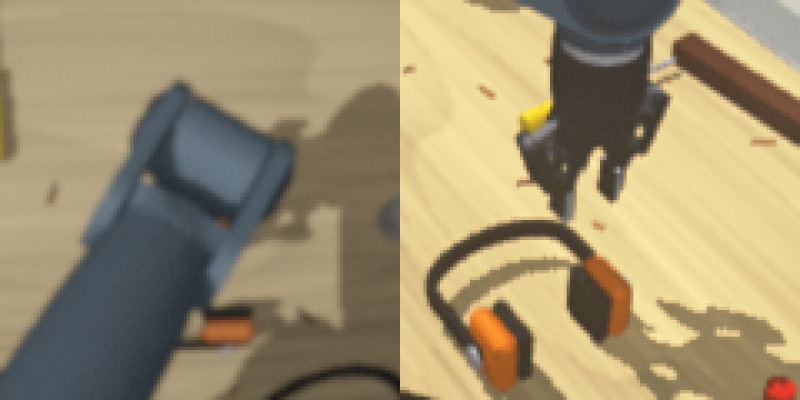

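The side view shows the fingers above and astride the leg near cup_a, at crop (590,190). I'll descend and grip.

{"api": "move_arm", "payload": {"steps": [[[30,0,0,0,40],[60,0,0,0,40],[76,0,0,0,40],[76,0,0,0,40],[76,0,0,0,0],[76,0,0,0,0],[76,0,0,0,0],[76,0,0,0,0],[76,0,0,0,0],[76,0,0,0,0]]], "newtons": 40}}

```text
t: 3.7
ee_pos: [0.5738, -0.2226, 0.0374]
orientation: [[0.002, 1.0, 0.001], [-0.003, 0.001, -1.0], [-1.0, 0.002, 0.003]]
ft_force: [-0.1, 0.2, 6.6]
grip_width: 0.0081
```

{"api": "move_arm", "payload": {"steps": [[[-10,0,0,0,0],[-30,0,0,0,0],[-60,0,0,0,0],[-100,0,0,0,0],[-140,0,0,0,0],[-180,0,0,0,0],[-210,0,0,0,0],[-210,0,0,0,0],[-210,0,0,0,0]]]}}

```text
t: 4.82
ee_pos: [0.5725, -0.2214, 0.2461]
orientation: [[0.001, 1.0, 0.001], [-0.002, 0.001, -1.0], [-1.0, 0.001, 0.002]]
ft_force: [0.7, 0.2, -2.9]
grip_width: 0.0079
```

```bash
python3 look.py l2
```

```text
4.925 [ 0.57230054 -0.22131951  0.24505566] [-0.78752902  0.21321033 -2.84082517] 0.008391123474729529
top crop origin 243 99
side crop origin 249 95
```

View pics/l2.png

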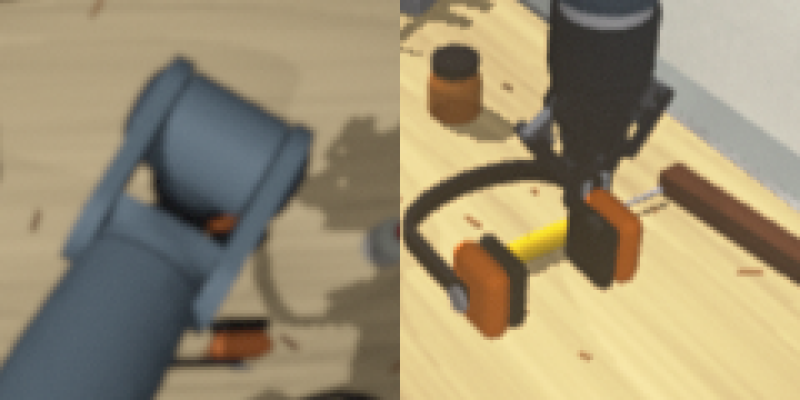

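Held, 2.8 N. The muffs have pivoted partly on their own, with the cups hanging lower. I'll measure the pitch.

```bash
cat > pose.py <<'E'
import pickle
from h import *
from station import state
np.set_printoptions(precision=4,suppress=True)
F=pickle.load(open("f.pkl","rb"));p=state()["ee_pos"]
for n in F:
    f=F[n];P=cloud(f);H=hsv(f);near=(np.linalg.norm(P-p,axis=2)<.24)&(P[...,2]>.08)
    o=(cv2.inRange(H,(5,130,80),(16,255,255))>0)&near
    k,l,st,c=cv2.connectedComponentsWithStats(o.astype(np.uint8))
    for i in range(1,k):
        if st[i,4]>15:q=P[l==i];print(n,"cup",st[i,4],np.median(q,0),np.percentile(q,3,axis=0),np.percentile(q,97,axis=0))
    b=near&(H[...,2]<80)&(H[...,1]<140)&(P[...,0]<p[0]-.025)&(P[...,0]>p[0]-.16)&(P[...,2]<p[2]+.06)
    q=P[b]
    for lo in np.arange(-.16,-.02,.02):
        s=q[(q[:,0]>p[0]+lo)&(q[:,0]<p[0]+lo+.02)]
        if len(s)>3:print(n,"band dx%.2f"%lo,len(s),np.median(s,0)-p,np.percentile(s,5,axis=0)-p,np.percentile(s,95,axis=0)-p)
E
python3 pose.py
```

```text
top cup 21 [ 0.5497 -0.2539  0.2644] [ 0.5346 -0.2623  0.2579] [ 0.5537 -0.2326  0.3745]
top cup 121 [ 0.4445 -0.2654  0.2642] [ 0.4359 -0.2884  0.2365] [ 0.4544 -0.2451  0.2705]
top band dx-0.16 18 [-0.1422 -0.0302  0.0016] [-0.1435 -0.046  -0.0035] [-0.1403  0.0076  0.004 ]
top band dx-0.14 14 [-0.1397 -0.0114  0.0009] [-0.14   -0.0275 -0.0114] [-0.1378  0.0056  0.0034]
top band dx-0.12 47 [-0.11   -0.0434  0.0195] [-0.1133 -0.0654  0.0026] [-0.1066 -0.0259  0.0226]
top band dx-0.04 23 [-0.0341 -0.0325  0.0172] [-0.0392 -0.0689  0.0138] [-0.0283 -0.0266  0.0235]
side cup 225 [ 0.5544 -0.2912  0.2605] [ 0.5449 -0.2979  0.2193] [ 0.566  -0.2505  0.2676]
side cup 343 [ 0.4395 -0.2849  0.2547] [ 0.4346 -0.2979  0.2187] [ 0.4536 -0.2537  0.2672]
side band dx-0.16 81 [-0.1436 -0.0115 -0.0004] [-0.1449 -0.0384 -0.0085] [-0.1404  0.0206  0.0023]
side band dx-0.14 27 [-0.1308  0.0379  0.0008] [-0.1397 -0.032  -0.004 ] [-0.1204  0.0457  0.0021]
side band dx-0.12 135 [-0.1111 -0.0641  0.0083] [-0.1147 -0.0749 -0.0192] [-0.104   0.0512  0.0208]
side band dx-0.10 28 [-0.0902  0.054  -0.0016] [-0.0984  0.0516 -0.0094] [-0.082   0.0568  0.0025]
side band dx-0.08 34 [-0.0706  0.0559 -0.0015] [-0.0798  0.0539 -0.0101] [-0.0621  0.0605  0.0022]
side band dx-0.06 69 [-0.0476  0.051   0.002 ] [-0.0586 -0.0142 -0.0101] [-0.0412  0.0564  0.0576]
side band dx-0.04 331 [-0.0369 -0.0485  0.0032] [-0.0391 -0.0737 -0.0234] [-0.0285  0.0493  0.0348]
```

Correction from the numbers: the muffs are held level, with band z equal across the span, so there is no pivot yet. I'll carry them over the bar with the crown mid-collars, then use the bar itself to pivot them upright.

{"api": "move_arm", "payload": {"steps": [[[-8,-4,-20,0.01,0],[-15,-9,-55,0.03,0],[-15,-15,-95,0.05,0],[-15,-22,-135,0.07,0],[-15,-29,-175,0.09,0],[-15,-36,-215,0.11,0],[-15,-43,-255,0.13,0],[-15,-49,-295,0.15,0],[-15,-54,-330,0.165,0],[-15,-57,-350,0.17,0],[-15,-57,-354,0.17,0],[-15,-57,-354,0.17,0]]]}}

```text
t: 6.42
ee_pos: [0.5148, 0.1327, 0.2595]
orientation: [[-0.001, 0.986, -0.168], [-0.002, -0.168, -0.986], [-1.0, -0.001, 0.002]]
ft_force: [0.9, -0.3, -1.6]
grip_width: 0.0087
```

```bash
python3 look.py l3; python3 pose.py | grep -v "dx-0.0[46]"
```

```text
6.525 [0.51513287 0.13208799 0.25960583] [-0.35510915 -0.19886904 -2.02103206] 0.008107115636147074
top crop origin 123 121
side crop origin 163 36
top cup 119 [0.4894 0.0812 0.279 ] [0.478  0.0622 0.27  ] [0.5014 0.1035 0.2843]
top cup 132 [0.3815 0.1039 0.2781] [0.3706 0.0803 0.2678] [0.3912 0.1244 0.2828]
top band dx-0.14 11 [-0.1223 -0.047   0.0174] [-0.1251 -0.0537  0.0122] [-0.122  -0.0346  0.0236]
top band dx-0.12 28 [-0.1167 -0.0378  0.0189] [-0.1196 -0.0532  0.0139] [-0.1135 -0.026   0.0224]
side cup 166 [0.4882 0.0644 0.2666] [0.4796 0.058  0.2316] [0.5    0.1212 0.2811]
side cup 194 [0.3772 0.0835 0.2648] [0.3693 0.0764 0.2323] [0.3901 0.1212 0.2808]
side cup 18 [0.4709 0.2399 0.1653] [0.4008 0.0783 0.1547] [0.4769 0.2668 0.2728]
side cup 26 [0.4506 0.1529 0.1633] [0.4379 0.1452 0.1517] [0.4606 0.1761 0.1689]
side band dx-0.16 21 [-0.1448 -0.0022  0.0001] [-0.148  -0.0273 -0.0082] [-0.1405  0.0204  0.0018]
side band dx-0.14 72 [-0.1237 -0.0493  0.0001] [-0.1377 -0.0561 -0.0243] [-0.1205  0.0564  0.0175]
side band dx-0.12 77 [-0.1159 -0.0196  0.0006] [-0.1194 -0.0559 -0.0236] [-0.1029  0.0671  0.0195]
side band dx-0.10 34 [-0.0906  0.0675 -0.0057] [-0.0996  0.0648 -0.0133] [-0.0811  0.0719  0.0011]
side band dx-0.08 38 [-0.0698  0.0682 -0.0056] [-0.0783  0.0634 -0.0143] [-0.0612  0.0721  0.0015]
```

View pics/l3.png

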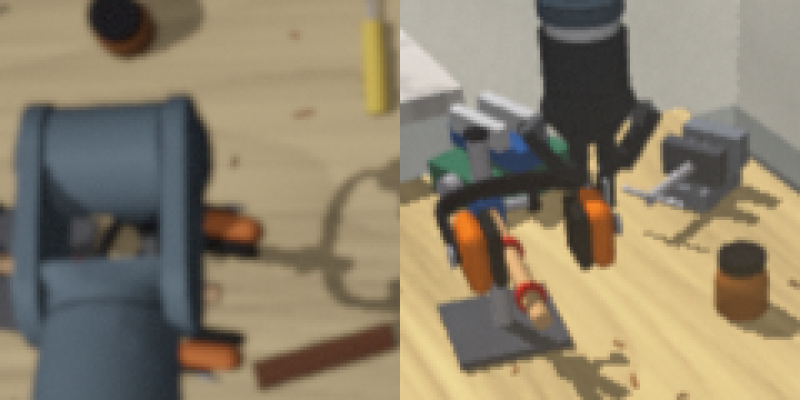

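The cups straddle the bar on both sides, with the crown mid-collars, still above it (crop: collars at (508,245) and (533,293)). Lowering to feel for the bar.

{"api": "move_arm", "payload": {"steps": [[[15,0,0,0,0],[35,0,0,0,0],[50,0,0,0,0],[60,0,0,0,0],[62,0,0,0,0],[62,0,0,0,0]]]}}

```text
t: 7.28
ee_pos: [0.5154, 0.132, 0.1979]
orientation: [[-0.0, 0.986, -0.169], [-0.001, -0.169, -0.986], [-1.0, -0.0, 0.001]]
ft_force: [0.1, 0.4, -1.7]
grip_width: 0.0078
```

{"api": "move_arm", "payload": {"steps": [[[2,0,0,0,0],[4,0,0,0,0],[6,0,0,0,0],[8,0,0,0,0]]]}}

```text
t: 7.78
ee_pos: [0.5154, 0.132, 0.1899]
orientation: [[-0.0, 0.986, -0.169], [-0.001, -0.169, -0.986], [-1.0, -0.0, 0.002]]
ft_force: [-0.2, -0.5, -2.0]
grip_width: 0.0077
```

{"api": "move_arm", "payload": {"steps": [[[2,0,0,0,0],[4,0,0,0,0],[5,0,0,0,0],[5,0,0,0,0]]]}}

```text
t: 8.28
ee_pos: [0.5153, 0.132, 0.1847]
orientation: [[-0.001, 0.986, -0.169], [-0.001, -0.169, -0.986], [-1.0, -0.0, 0.002]]
ft_force: [-0.3, -0.5, -2.3]
grip_width: 0.0083
```

{"api": "move_arm", "payload": {"steps": [[[1,0,0,0,0],[2,0,0,0,0],[3,0,0,0,0],[3,0,0,0,0]]]}}

```text
t: 8.78
ee_pos: [0.5152, 0.132, 0.1816]
orientation: [[-0.001, 0.986, -0.169], [-0.001, -0.169, -0.986], [-1.0, -0.001, 0.002]]
ft_force: [0.0, 0.2, -1.4]
grip_width: 0.0083
```

{"api": "move_arm", "payload": {"steps": [[[1,0,0,0,0],[2,0,0,0,0],[3,0,0,0,0],[3,0,0,0,0]]]}}

```text
t: 9.28
ee_pos: [0.5157, 0.132, 0.1794]
orientation: [[0.0, 0.986, -0.169], [-0.001, -0.169, -0.986], [-1.0, 0.0, 0.001]]
ft_force: [-0.6, -0.2, 4.3]
grip_width: 0.0083
```

{"api": "move_arm", "payload": {"steps": [[[1,0,0,0,0],[2,0,0,0,0],[3,0,0,0,0],[3,0,0,0,0]]]}}

```text
t: 9.78
ee_pos: [0.5158, 0.1317, 0.1763]
orientation: [[0.0, 0.986, -0.169], [-0.002, -0.169, -0.986], [-1.0, 0.001, 0.002]]
ft_force: [-0.2, -2.8, 3.9]
grip_width: 0.0082
```

Contact was felt at TCP z≈0.1805, so the bar top is ≈0.165. The muffs pivot with a push of about 6 N. I'll continue the arc around the bar.

{"api": "move_arm", "payload": {"steps": [[[2,0,0,0,0],[4,0,1,0,0],[6,0,1,0,0],[8,0,1,0,0],[10,0,1,0,0]]]}}

```text
t: 10.4
ee_pos: [0.5156, 0.1308, 0.1662]
orientation: [[0.0, 0.986, -0.169], [-0.002, -0.169, -0.986], [-1.0, 0.001, 0.002]]
ft_force: [-0.9, -0.0, 4.1]
grip_width: 0.008
```

{"api": "move_arm", "payload": {"steps": [[[2,0,0,0,0],[4,0,0,0,0],[6,0,0,0,0],[8,0,-1,0,0],[10,0,-1,0,0]]]}}

```text
t: 11.02
ee_pos: [0.5158, 0.1317, 0.1561]
orientation: [[0.0, 0.986, -0.169], [-0.002, -0.169, -0.986], [-1.0, 0.001, 0.002]]
ft_force: [-0.6, -1.0, 5.5]
grip_width: 0.008
```

```bash
python3 look.py l4; python3 pose.py
```

```text
11.125 [0.51571317 0.13170623 0.15595246] [-0.60449015 -1.61393989  4.65051591] 0.008406101140295002
top crop origin 128 125
side crop origin 166 65
top cup 90 [0.4903 0.0798 0.1599] [0.4724 0.062  0.1483] [0.5028 0.1009 0.371 ]
top cup 121 [0.3814 0.1047 0.1592] [0.3716 0.0788 0.1423] [0.3941 0.1294 0.1691]
top band dx-0.12 34 [-0.116  -0.0311  0.0052] [-0.1193 -0.0485 -0.0046] [-0.1128 -0.0087  0.0099]
top band dx-0.06 55 [-0.0442 -0.0389  0.0034] [-0.0543 -0.0645 -0.0068] [-0.0407  0.1986  0.0543]
top band dx-0.04 58 [-0.0337  0.1899  0.0186] [-0.0395 -0.0398  0.    ] [-0.0269  0.1989  0.0505]
side cup 19 [0.468  0.2463 0.1632] [0.4564 0.2371 0.1593] [0.4769 0.2689 0.1684]
side cup 139 [0.4904 0.0719 0.1515] [0.481  0.0576 0.1091] [0.5028 0.1033 0.1647]
side cup 162 [0.3786 0.0916 0.1514] [0.3707 0.0759 0.1137] [0.3919 0.117  0.1672]
side band dx-0.16 31 [-0.1433  0.0028 -0.0041] [-0.1471 -0.022  -0.0157] [-0.1402  0.0285  0.0054]
side band dx-0.14 62 [-0.1253  0.0195  0.0037] [-0.1391 -0.0558 -0.0327] [-0.1205  0.0543  0.0174]
side band dx-0.12 77 [-0.1153 -0.032   0.0041] [-0.1197 -0.0543 -0.0349] [-0.1043  0.0627  0.0218]
side band dx-0.10 26 [-0.089   0.0642  0.0217] [-0.0988  0.0612  0.0125] [-0.0812  0.07    0.0255]
side band dx-0.08 22 [-0.0707  0.0647  0.0218] [-0.0778  0.0611  0.0132] [-0.0621  0.0684  0.0258]
side band dx-0.06 126 [-0.0454 -0.0412 -0.0026] [-0.0568 -0.0677 -0.0393] [-0.0409  0.0631  0.0554]
side band dx-0.04 48 [-0.0363 -0.0093  0.017 ] [-0.0394 -0.061  -0.0217] [-0.0285  0.0594  0.0469]
```

View pics/l4.png

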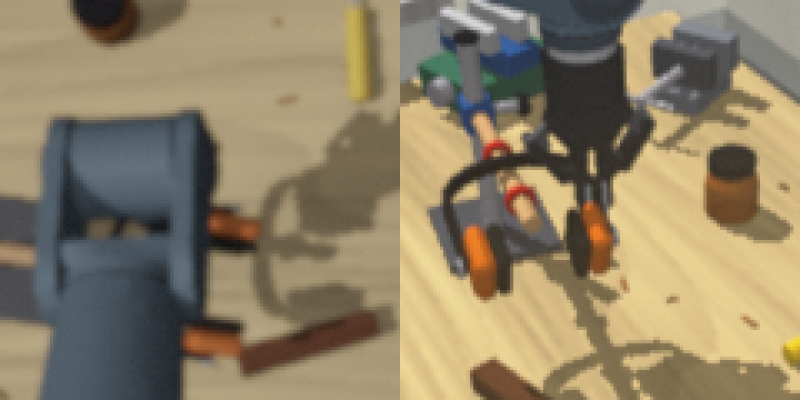

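It is pivoting as planned: pitch ≈24°, and the crown rests on the bar between the collars. Continue the arc to ≈50°.

{"api": "move_arm", "payload": {"steps": [[[2,0,-1,0,0],[4,0,-1,0,0],[6,0,-2,0,0],[8,0,-2,0,0],[10,0,-3,0,0]]]}}

```text
t: 11.75
ee_pos: [0.5163, 0.1346, 0.1459]
orientation: [[0.0, 0.986, -0.169], [-0.002, -0.169, -0.986], [-1.0, 0.001, 0.002]]
ft_force: [-0.9, -2.9, 5.4]
grip_width: 0.008
```

{"api": "move_arm", "payload": {"steps": [[[2,0,-1,0,0],[4,0,-2,0,0],[6,0,-3,0,0],[8,0,-4,0,0],[10,0,-5,0,0]]]}}

```text
t: 12.38
ee_pos: [0.5175, 0.1394, 0.1364]
orientation: [[0.001, 0.986, -0.169], [-0.002, -0.169, -0.986], [-1.0, 0.001, 0.002]]
ft_force: [-1.1, -4.3, 5.2]
grip_width: 0.0076
```

```bash
python3 look.py l5; python3 pose.py | grep -v "dx-0.04"
```

```text
12.475 [0.51724942 0.13948734 0.13589797] [-0.27884031 -4.06150895  5.30605538] 0.008305261349153499
top crop origin 127 125
side crop origin 166 69
top cup 76 [0.4946 0.0946 0.1262] [0.4796 0.0773 0.1116] [0.5071 0.1125 0.3019]
top cup 99 [0.385  0.116  0.1282] [0.3755 0.0932 0.1143] [0.3981 0.1367 0.1391]
top band dx-0.12 40 [-0.1132 -0.0249 -0.0075] [-0.1194 -0.0444 -0.0212] [-0.1095 -0.0023  0.0013]
top band dx-0.06 35 [-0.0452 -0.0268 -0.0052] [-0.0562 -0.055  -0.0197] [-0.0415  0.1892  0.0427]
side cup 22 [0.4693 0.243  0.1626] [0.4571 0.2347 0.1569] [0.4771 0.2692 0.169 ]
side cup 114 [0.4929 0.0883 0.1181] [0.4833 0.0724 0.0919] [0.508  0.1126 0.134 ]
side cup 137 [0.3812 0.1059 0.1182] [0.3737 0.0888 0.0881] [0.3953 0.1295 0.1366]
side band dx-0.16 31 [-0.1431  0.005  -0.0074] [-0.1461 -0.0166 -0.0221] [-0.1406  0.0291  0.0127]
side band dx-0.14 60 [-0.134   0.0237  0.0089] [-0.1393 -0.0484 -0.0351] [-0.1203  0.0435  0.0308]
side band dx-0.12 57 [-0.1149 -0.0259 -0.0067] [-0.1193 -0.0479 -0.0262] [-0.1051  0.0534  0.0388]
side band dx-0.10 21 [-0.0891  0.053   0.0407] [-0.0978  0.0499  0.0346] [-0.081   0.056   0.0455]
side band dx-0.08 18 [-0.0708  0.0523  0.0424] [-0.0792  0.0482  0.0354] [-0.0624  0.056   0.0444]
side band dx-0.06 94 [-0.0444 -0.033  -0.02  ] [-0.0553 -0.0607 -0.0495] [-0.0411  0.051   0.0551]
```

{"api": "move_arm", "payload": {"steps": [[[2,0,-1,0,0],[4,0,-3,0,0],[5,0,-4,0,0],[5,0,-4,0,0],[5,0,-4,0,0]]]}}

```text
t: 13.1
ee_pos: [0.5185, 0.1432, 0.1318]
orientation: [[0.001, 0.986, -0.169], [-0.002, -0.169, -0.986], [-1.0, 0.002, 0.002]]
ft_force: [-1.7, -3.5, 9.1]
grip_width: 0.0084
```

{"api": "move_arm", "payload": {"steps": [[[0,0,0,0,0],[0,0,0,0,0],[0,0,0,0,0]]], "newtons": 20}}

```text
t: 13.48
ee_pos: [0.5186, 0.1429, 0.1322]
orientation: [[0.001, 0.986, -0.168], [-0.003, -0.168, -0.986], [-1.0, 0.002, 0.003]]
ft_force: [-1.5, -4.1, 8.9]
grip_width: 0.008
```

```bash
python3 look.py l6; python3 pose.py | grep -v "dx-0.04"
```

```text
13.575 [0.51860738 0.14294005 0.1321983 ] [-2.77351358 -3.91295287  8.4206082 ] 0.008549605573248156
top crop origin 126 125
side crop origin 166 69
top cup 70 [0.4973 0.1004 0.1214] [0.4889 0.0811 0.1037] [0.5081 0.1166 0.1318]
top cup 96 [0.3857 0.1203 0.1229] [0.3763 0.0973 0.1069] [0.3986 0.1408 0.134 ]
top band dx-0.12 37 [-0.114  -0.0257 -0.0082] [-0.1174 -0.0437 -0.0225] [-0.1095 -0.004  -0.0017]
top band dx-0.06 34 [-0.0431  0.0775  0.0078] [-0.0575 -0.0514 -0.0199] [-0.0401  0.1857  0.044 ]
side cup 20 [0.4698 0.2432 0.163 ] [0.4551 0.2349 0.1564] [0.4772 0.263  0.1686]
side cup 108 [0.4952 0.0932 0.1131] [0.4849 0.0772 0.0908] [0.5096 0.1227 0.129 ]
side cup 127 [0.3828 0.1096 0.1137] [0.3757 0.0918 0.0861] [0.3958 0.1325 0.1315]
side band dx-0.16 37 [-0.1423  0.0057 -0.0083] [-0.1453 -0.0142 -0.0238] [-0.1402  0.028   0.0157]
side band dx-0.14 54 [-0.1351  0.0254  0.0131] [-0.1396 -0.0469 -0.035 ] [-0.1206  0.0425  0.0343]
side band dx-0.12 63 [-0.1146 -0.0303 -0.0075] [-0.1194 -0.0509 -0.0274] [-0.1053  0.0477  0.0415]
side band dx-0.10 20 [-0.0904  0.0502  0.0431] [-0.0986  0.046   0.0369] [-0.0818  0.054   0.0469]
side band dx-0.08 18 [-0.069   0.0497  0.0451] [-0.0791  0.0463  0.0389] [-0.0612  0.0527  0.047 ]
side band dx-0.06 84 [-0.0434 -0.0345 -0.0228] [-0.0546 -0.0595 -0.0476] [-0.0406  0.047   0.0553]
```

View pics/l6.png

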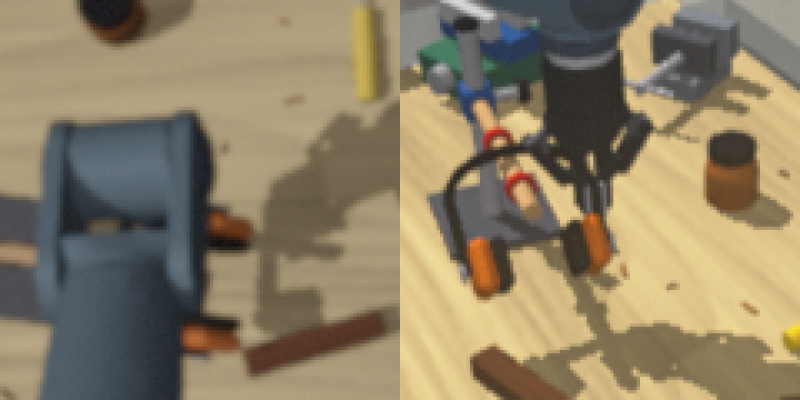

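Pitch is now ≈50° (tilt ≈0.7 rad), pressing on the bar with about 11 N while held, crown between the collars. I'll release and lift straight up out of the swing.

{"api": "move_arm", "payload": {"steps": [[[0,0,0,0,14],[0,0,0,0,26],[-6,0,0,0,26],[-20,0,1,0,26],[-45,0,2,0,26],[-80,0,2,0,26],[-120,0,2,0,26],[-120,0,2,0,26]]]}}

```text
t: 14.58
ee_pos: [0.5204, 0.1415, 0.2575]
orientation: [[0.01, 0.986, -0.168], [-0.002, -0.168, -0.986], [-1.0, 0.011, 0.001]]
ft_force: [-0.2, 0.7, -1.1]
grip_width: 0.0261
```

```bash
python3 look.py l7
python3 - <<'E'
import pickle
from h import *
F=pickle.load(open("f.pkl","rb"));f=F["side"]
u,v=map(int,pix(f,[.45,.19,.13]));a=cv2.resize(f["image"][v-50:v+50,u-60:u+60],(720,600),interpolation=3);cv2.imwrite("pics/l7b.png",a[:,:,::-1])
E
```

```text
14.675 [0.51818838 0.14134987 0.25288158] [-0.30505951 -0.00800815 -0.35629543] 0.02618806558323557
top crop origin 120 120
side crop origin 163 36
```

View pics/l7b.png

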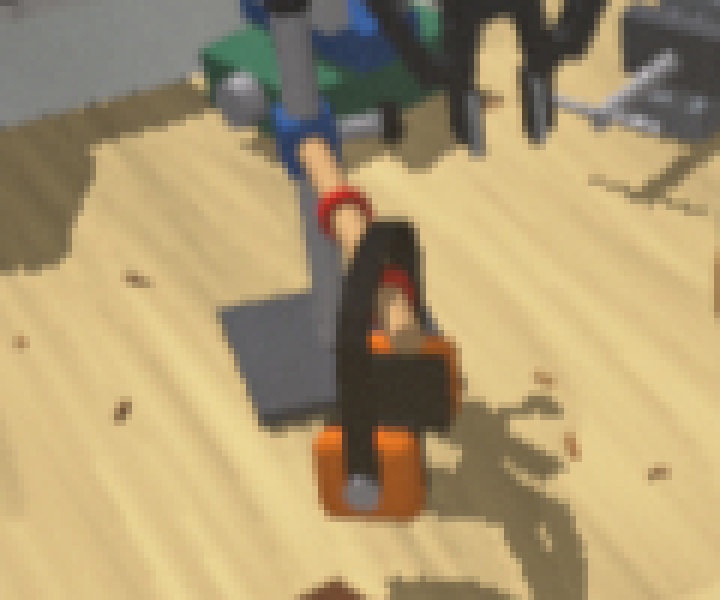

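It hangs on the bar near vertical, but it has yawed strongly about vertical and may still be moving. I'll let it settle, raise the arm clear and measure the yaw.

{"api": "move_arm", "payload": {"steps": [[[-15,10,0,0,10],[-30,30,0,0,10],[-30,60,0,0,10],[-30,90,0,0,10],[-30,120,0,0,10],[-30,120,0,0,10],[-30,120,0,0,10],[-30,120,0,0,10]]]}}

```text
t: 15.68
ee_pos: [0.6358, 0.1215, 0.2832]
orientation: [[0.002, 0.986, -0.168], [-0.003, -0.168, -0.986], [-1.0, 0.002, 0.003]]
ft_force: [0.4, 0.3, 0.8]
grip_width: 0.0097
```

```bash
cat > hang.py <<'E'
import sys,pickle
from station import state,eyes
from h import *
np.set_printoptions(precision=4,suppress=True)
c=np.array([.45,.19,.11]);F={}
for n in("side","top"):
    f=F[n]=eyes.grab_frame(n);P=cloud(f);H=hsv(f);near=(np.linalg.norm(P-c,axis=2)<.16)&(P[...,2]<.2)
    o=((cv2.inRange(H,(5,130,80),(16,255,255))>0)&near&(P[...,2]<.15)).astype(np.uint8)
    k,l,st,_=cv2.connectedComponentsWithStats(o)
    for i in range(1,k):
        if st[i,4]>12:q=P[l==i];print(n,"cup",st[i],np.median(q,0),np.percentile(q,3,axis=0),np.percentile(q,97,axis=0))
    b=near&(H[...,2]<80)&(H[...,1]<140)&(P[...,2]>.12);q=P[b];print(n,"band",len(q),np.percentile(q,3,axis=0),np.percentile(q,97,axis=0))
    t=q[q[:,2]>.16]
    if len(t)>5:
        l=cv2.fitLine(t[:,:2].astype(np.float32),cv2.DIST_L2,0,.01,.01).ravel();print(" crown",t.mean(0),"dir deg",np.degrees(np.arctan2(l[1],l[0])),len(t))
pickle.dump(F,open("f.pkl","wb"))
f=F["side"];u,v=map(int,pix(f,[.45,.19,.13]));a=f["image"][v-45:v+55,u-50:u+50]
f=F["top"];u,v=map(int,pix(f,[.45,.19,.13]));b=f["image"][v-50:v+50,u-50:u+50]
cv2.imwrite(f"pics/{sys.argv[1]}.png",cv2.resize(np.hstack([a,b]),(800,400),interpolation=3)[:,:,::-1]);print(state()["t"])
E
python3 hang.py h1
```

```text
side cup [199 133  17  14  64] [0.4921 0.1877 0.0778] [0.4501 0.1138 0.0416] [0.5036 0.2172 0.146 ]
side cup [189 146  19  17 196] [0.4116 0.1059 0.0832] [0.3841 0.0943 0.0553] [0.4323 0.1368 0.1034]
side cup [189 174  10   3  22] [0.3718 0.0857 0.0275] [0.3601 0.0751 0.025 ] [0.3818 0.0934 0.0292]
side band 223 [0.3985 0.1075 0.1225] [0.5232 0.3164 0.1791]
 crown [0.4347 0.148  0.1726] dir deg 51.377117 115
top cup [188 213  10   8  57] [0.4184 0.1086 0.0964] [0.4082 0.0984 0.0767] [0.4299 0.124  0.1258]
top cup [182 222   9   7  38] [0.3925 0.1319 0.0974] [0.383  0.1207 0.0839] [0.4025 0.144  0.1033]
top cup [201 229   6   7  23] [0.3694 0.0851 0.0267] [0.3591 0.0744 0.0228] [0.3793 0.0923 0.0337]
top band 100 [0.4007 0.1132 0.1409] [0.5217 0.3296 0.1796]
 crown [0.4424 0.2074 0.1697] dir deg 70.80398 77
15.775
```

View pics/h1.png

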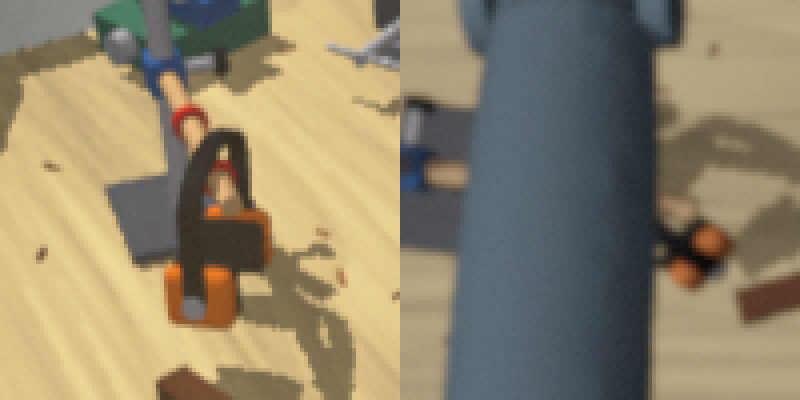

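Hanging crosswise: yawed roughly 55° and apparently shifted toward the free end. I'll clear the arm out of the top view and measure properly.

{"api": "move_arm", "payload": {"steps": [[[-20,0,40,0,10],[-40,0,90,0,10],[-40,0,145,0,10],[-40,-20,200,0,10],[-40,-40,250,0,10],[-40,-60,300,0,10],[-40,-80,330,0,10],[-40,-80,330,0,10]]]}}

```text
t: 16.77
ee_pos: [0.5002, -0.1915, 0.3244]
orientation: [[0.003, 0.985, -0.171], [-0.003, -0.171, -0.985], [-1.0, 0.003, 0.003]]
ft_force: [0.8, -0.3, 0.5]
grip_width: 0.01
```

```bash
python3 hang.py h2
python3 - <<'E'
import pickle
from h import *
np.set_printoptions(precision=4,suppress=True)
F=pickle.load(open("f.pkl","rb"))
f=F["top"];P=cloud(f);H=hsv(f);near=(np.linalg.norm(P-[.45,.17,.13],axis=2)<.14)
b=near&(H[...,2]<75)&(H[...,1]<140)&(P[...,2]>.1)
v,u=np.nonzero(b)
q=P[b]
for lo in np.arange(.10,.2,.01):
    s=q[(q[:,2]>lo)&(q[:,2]<lo+.01)]
    if len(s):print("%.2f"%lo,len(s),s.mean(0),s.min(0),s.max(0))
ys=np.array([.171,.985])
print("crown stand y:",(q[q[:,2]>.165][:,:2].mean(0)-[.4556,.202])@ys-.14)
E
```

```text
side cup [207 131  12  15  65] [0.5008 0.1846 0.0821] [0.4749 0.1633 0.0486] [0.5116 0.2097 0.0931]
side cup [192 147  19  16 195] [0.4228 0.103  0.0813] [0.3942 0.091  0.0512] [0.4406 0.1299 0.1011]
side cup [188 173  11   4  25] [0.3723 0.0885 0.027 ] [0.3575 0.0771 0.0235] [0.3822 0.0952 0.029 ]
side band 216 [0.4031 0.1064 0.1225] [0.5245 0.3173 0.1783]
 crown [0.4361 0.1499 0.1718] dir deg 55.013374 113
top cup [163 191  10   9  54] [0.4972 0.1963 0.082 ] [0.4841 0.1837 0.0301] [0.5105 0.215  0.0872]
top cup [188 210  11   9  69] [0.4279 0.1084 0.0963] [0.4147 0.0945 0.0789] [0.4387 0.1248 0.1077]
top cup [184 221   8   5  21] [0.3963 0.1284 0.0939] [0.3927 0.1177 0.0838] [0.4044 0.1397 0.1163]
top cup [201 229   6   7  22] [0.3726 0.0863 0.0273] [0.3612 0.0744 0.0238] [0.3794 0.0922 0.0318]
top band 272 [0.4076 0.1134 0.1409] [0.4998 0.3275 0.181 ]
 crown [0.4507 0.1859 0.1725] dir deg 71.266914 215
16.875
0.10 10 [0.4429 0.1475 0.1041] [0.4017 0.1012 0.1001] [0.5025 0.2148 0.1094]
0.11 5 [0.4419 0.1496 0.1162] [0.4014 0.1053 0.112 ] [0.4982 0.2144 0.1198]
0.12 5 [0.4253 0.1285 0.1268] [0.4042 0.1044 0.1249] [0.5    0.2127 0.129 ]
0.13 2 [0.5012 0.2163 0.1326] [0.4994 0.2145 0.132 ] [0.5029 0.218  0.1332]
0.14 11 [0.4773 0.2025 0.1456] [0.4067 0.1084 0.1408] [0.4988 0.2394 0.1497]
0.15 20 [0.4643 0.1853 0.1558] [0.4065 0.1124 0.1503] [0.4938 0.2232 0.1592]
0.16 52 [0.4498 0.1686 0.1656] [0.4067 0.1146 0.1601] [0.4929 0.2144 0.1699]
0.17 111 [0.4435 0.161  0.1752] [0.4126 0.1221 0.17  ] [0.4826 0.1998 0.1797]
0.18 15 [0.4459 0.1625 0.181 ] [0.4341 0.1482 0.1801] [0.4564 0.1789 0.1825]
crown stand y: -0.1798589513843927
```

View pics/h2.png

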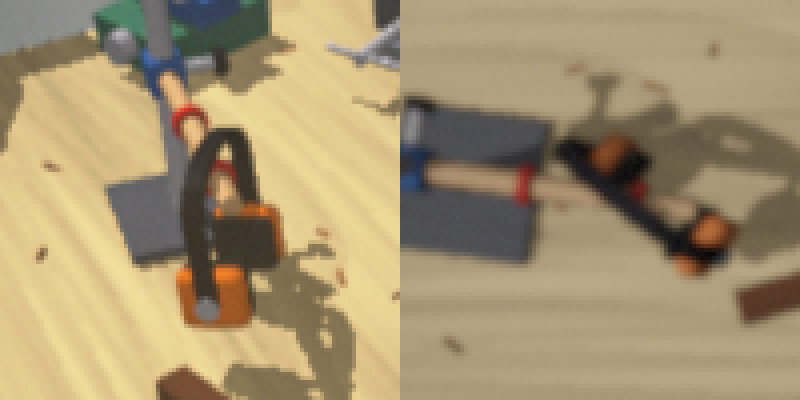

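h2: the crown is at stand y ≈ −0.181, leaning on the outer collar, with the band along ≈48° (should be −10°). Mend: grip the free-end leg across its 18 mm width from above, lift slightly, turn about −57° and shift about 40 mm along the bar. My picture allowance is used up, so I work on numbers from here.

```bash
cat > legs.py <<'E'
from station import state,eyes
from h import *
np.set_printoptions(precision=4,suppress=True)
s=state();print(s["t"],"q",s["q"],s["ee_pos"])
Q=[]
for n in("top","side"):
    f=eyes.grab_frame(n);P=cloud(f);H=hsv(f)
    b=(np.linalg.norm(P-[.455,.17,.13],axis=2)<.14)&(H[...,2]<75)&(H[...,1]<140)&(P[...,2]>.095)&(P[...,1]<.26)
    b&=np.linalg.norm(P-s["ee_pos"],axis=2)>.08
    q=P[b];Q.append(q)
    t=q[q[:,2]>.168];l=cv2.fitLine(t[:,:2].astype(np.float32),cv2.DIST_HUBER,0,.01,.01).ravel();l*=np.sign(l[0])
    d=l[:2];c=t[:,:2].mean(0)
    pr=(q[:,:2]-c)@d;print(n,"crown",t.mean(0),"deg",np.degrees(np.arctan2(d[1],d[0])),"span",np.percentile(pr,[1,99]))
    low=q[:,2]<.14
    for nm,m in(("B",pr<-.04),("A",pr>.04)):
        k=m&(q[:,2]>.11)&(q[:,2]<.15)
        if k.sum():print("  leg",nm,k.sum(),np.median(q[k],0),q[k].min(0),q[k].max(0))
    o=(cv2.inRange(H,(5,130,80),(16,255,255))>0)&(np.linalg.norm(P-[.455,.17,.08],axis=2)<.14)&(P[...,2]>.04)&(P[...,2]<.13)
    for nm,m in(("-",((P[...,:2]-c)@d)<-.02),("+",((P[...,:2]-c)@d)>.02)):
        k=P[o&m]
        if len(k):print("  cup",nm,len(k),np.median(k,0))
    print("  stand y crown",(c-[.4556,.202])@[.169,.986]-.14, "stand x",(c-[.4556,.202])@[.986,-.169])
E
python3 legs.py
```

```text
16.875 q [-32.8556  -4.5136 101.5612  -0.0428  82.7088 -23.1573] [ 0.5015 -0.19    0.3243]
top crown [0.4438 0.1611 0.175 ] deg 51.2812 span [-0.069   0.0795]
  leg B 11 [0.4045 0.1086 0.1222] [0.3983 0.1033 0.1107] [0.4079 0.1117 0.1437]
  leg A 10 [0.4967 0.221  0.1437] [0.4855 0.2155 0.1152] [0.5003 0.2269 0.1488]
  cup - 86 [0.4219 0.1134 0.0942]
  cup + 47 [0.4945 0.1964 0.0818]
  stand y crown -0.18236306161689192 stand x -0.00472933091777528
side crown [0.4386 0.1516 0.1754] deg 50.48687 span [-0.06   0.089]
  leg B 66 [0.4058 0.1094 0.1296] [0.3985 0.1034 0.1115] [0.4156 0.1196 0.15  ]
  leg A 24 [0.4925 0.2188 0.1284] [0.4879 0.2062 0.1141] [0.4978 0.2239 0.149 ]
  cup - 199 [0.4153 0.1052 0.0829]
  cup + 62 [0.4933 0.1905 0.0794]
  stand y crown -0.1926051283583194 stand x -0.00820373618547877
```

{"api": "move_arm", "payload": {"steps": [[[0,-15,-28,0.06,36],[10,-33,-62,0.13,36],[20,-52,-98,0.2,36],[30,-72,-136,0.27,36],[40,-92,-174,0.34,36],[50,-112,-212,0.41,36],[60,-130,-245,0.48,36],[70,-143,-270,0.52,36],[74,-147,-277,0.52,36],[74,-147,-277,0.52,36]]], "newtons": 100}}

```text
t: 18.23
ee_pos: [0.4034, 0.1084, 0.249]
orientation: [[0.003, 0.774, -0.633], [-0.003, -0.633, -0.774], [-1.0, 0.004, 0.001]]
ft_force: [-0.3, -0.1, -0.1]
grip_width: 0.0362
```

```bash
python3 legs.py; python3 -c "
from station import state;s=state();print(s['ee_pos'],s['orientation'])"
```

```text
18.225 q [ -0.4963 -19.327  121.9037  -0.1811  77.2727  38.8069] [0.4034 0.1084 0.249 ]
top crown [0.4737 0.1951 0.1707] deg 79.71137 span [-0.0126  0.0473]
  cup + 1 [0.5012 0.2131 0.0521]
  stand y crown -0.14379015706340698 stand x 0.01903730574904655
side crown [0.4369 0.1494 0.1745] deg 43.840763 span [-0.0556  0.0917]
  leg B 64 [0.4051 0.1098 0.1298] [0.3984 0.1039 0.1114] [0.4161 0.12   0.1484]
  leg A 29 [0.4939 0.2183 0.1251] [0.487  0.2048 0.1107] [0.5    0.2241 0.15  ]
  cup - 197 [0.4159 0.1051 0.0826]
  cup + 62 [0.495  0.1892 0.0782]
  stand y crown -0.19500267435427424 stand x -0.009550881525647774
[0.40393646 0.10756309 0.24949291] [[ 3.57055639e-03  7.72761971e-01 -6.34685896e-01]
 [-3.09274914e-03 -6.34678373e-01 -7.72770210e-01]
 [-9.99988843e-01  4.72214387e-03  1.23803998e-04]]
```

The muffs are at rest and the leg's place is confirmed. Descend astride it and grip.

{"api": "move_arm", "payload": {"steps": [[[30,0,0,0,36],[60,0,0,0,36],[85,0,0,0,36],[105,0,0,0,36],[116,0,0,0,36],[116,0,0,0,36],[116,0,0,0,36]]]}}

```text
t: 19.2
ee_pos: [0.4051, 0.107, 0.1344]
orientation: [[0.005, 0.773, -0.635], [-0.003, -0.635, -0.773], [-1.0, 0.006, -0.001]]
ft_force: [0.3, -0.4, -0.2]
grip_width: 0.0362
```

{"api": "move_arm", "payload": {"steps": [[[0,0,0,0,0],[0,0,0,0,0],[0,0,0,0,0],[0,0,0,0,0],[0,0,0,0,0]]], "newtons": 100}}

```text
t: 19.82
ee_pos: [0.4058, 0.1072, 0.1351]
orientation: [[0.007, 0.773, -0.635], [-0.003, -0.635, -0.773], [-1.0, 0.007, -0.002]]
ft_force: [-1.6, 1.6, 4.9]
grip_width: 0.0161
```

{"api": "move_arm", "payload": {"steps": [[[-3,0,0,0,0],[-7,0,0,0,0],[-12,0,0,0,0],[-17,0,0,0,0],[-20,0,0,0,0],[-20,0,0,0,0]]]}}

```text
t: 20.58
ee_pos: [0.4059, 0.1072, 0.1555]
orientation: [[0.008, 0.773, -0.635], [-0.003, -0.635, -0.773], [-1.0, 0.008, -0.003]]
ft_force: [0.0, 0.2, -1.7]
grip_width: 0.0161
```

```bash
python3 legs.py; python3 -c "
from station import state;s=state();print(s['ee_pos'],s['ft_force'],s['wrist_torque'])"
```

```text
20.575 q [ -0.6736 -11.978  126.5243  -0.1695  65.0106  38.8107] [0.4059 0.1072 0.1555]
top crown [0.4694 0.1924 0.1889] deg 50.24101 span [-0.1158  0.0419]
  leg A 1 [0.4761 0.2392 0.1492] [0.4761 0.2392 0.1492] [0.4761 0.2392 0.1492]
  cup + 18 [0.4964 0.2004 0.1007]
  stand y crown -0.14708334893521272 stand x 0.015241413453739344
side crown [0.4029 0.1143 0.2219] deg -39.330765 span [-0.047   0.0596]
  cup - 1 [0.3919 0.1335 0.1074]
  cup + 128 [0.432  0.1001 0.0982]
  stand y crown -0.23534057865343044 stand x -0.037107667428912416
[0.40560948 0.10722028 0.15508339] [-0.74515605  0.45031998 -2.53195468] [-0.17364927  0.07654053  0.00297037]
```

Lifted 20 mm: the full weight is on the tool and the far cup rose equally. Now turn and shift along the bar.

{"api": "move_arm", "payload": {"steps": [[[0,-12,-5,0.131,0],[0,-24,-11,0.263,0],[0,-35,-18,0.394,0],[0,-46,-27,0.525,0],[0,-57,-36,0.656,0],[0,-67,-46,0.788,0],[0,-76,-58,0.919,0],[0,-83,-70,1.05,0],[0,-83,-70,1.05,0],[0,-83,-70,1.05,0]]]}}

```text
t: 21.92
ee_pos: [0.3857, 0.2137, 0.1544]
orientation: [[0.006, -0.165, -0.986], [-0.003, -0.986, 0.165], [-1.0, 0.002, -0.007]]
ft_force: [-1.0, -0.8, -0.6]
grip_width: 0.0162
```

```bash
cat > hp.py <<'E'
# muffs pose from cups (both views) and crown
from station import state,eyes
from h import *
np.set_printoptions(precision=4,suppress=True)
s=state();g=s["ee_pos"];print(s["t"],g,s["ft_force"])
ys=np.array([.169,.986]);xs=np.array([.986,-.169]);o=np.array([.4556,.202])
for n in("top","side"):
    f=eyes.grab_frame(n);P=cloud(f);H=hsv(f);S=np.stack([(P[...,:2]-o)@xs,(P[...,:2]-o)@ys-.14,P[...,2]],-1)
    m=(cv2.inRange(H,(5,130,60),(16,255,255))>0)&(S[...,2]>.03)&(S[...,2]<.14)&(abs(S[...,0])<.11)&(abs(S[...,1]+.14)<.11)
    for nm,k in(("cup-",m&(S[...,0]<-.018)),("cup+",m&(S[...,0]>.018))):
        q=S[k]
        if len(q):print(n,nm,len(q),np.median(q,0),np.percentile(q,4,axis=0),np.percentile(q,96,axis=0))
    b=(H[...,2]<75)&(H[...,1]<140)&(abs(S[...,0])<.05)&(abs(S[...,1]+.14)<.09)&(S[...,2]>.15)&(S[...,2]<.215)
    if n=="side" or 1:
        for lo in(-.05,-.03,-.01,.01,.03):
            q=S[b&(S[...,0]>lo)&(S[...,0]<lo+.02)]
            if len(q)>2:print(n," band x%.2f"%lo,len(q),np.median(q,0),q[:,1:].min(0),q[:,1:].max(0))
E
python3 hp.py
```

```text
21.925 [0.3857 0.2137 0.1544] [-0.9887 -0.789  -0.6075]
top cup- 46 [-0.0515 -0.1584  0.1147] [-0.06   -0.1696  0.1034] [-0.0439 -0.1474  0.1188]
top cup+ 96 [ 0.0542 -0.148   0.1004] [ 0.0433 -0.1663  0.0903] [ 0.0668 -0.1296  0.107 ]
top  band x-0.03 9 [-0.0151 -0.1423  0.1965] [-0.1459  0.1946] [-0.1382  0.1986]
top  band x-0.01 33 [ 0.0005 -0.1385  0.1963] [-0.1452  0.1922] [-0.1302  0.2009]
top  band x0.01 34 [ 0.0215 -0.1391  0.194 ] [-0.1486  0.1564] [-0.1018  0.1996]
top  band x0.03 34 [ 0.0381 -0.1369  0.1892] [-0.1466  0.1842] [-0.1291  0.1966]
side cup- 126 [-0.0566 -0.1669  0.1052] [-0.0673 -0.1732  0.076 ] [-0.0457 -0.132   0.1176]
side cup+ 119 [ 0.0548 -0.1613  0.0955] [ 0.0453 -0.1698  0.0615] [ 0.0665 -0.1198  0.1029]
side  band x-0.05 24 [-0.0403 -0.1454  0.1895] [-0.1535  0.1828] [-0.1361  0.1955]
side  band x-0.03 25 [-0.0206 -0.1444  0.1949] [-0.1523  0.1894] [-0.1341  0.1969]
side  band x-0.01 19 [-0.0003 -0.1444  0.1967] [-0.1514  0.193 ] [-0.1353  0.1997]
side  band x0.01 18 [ 0.0196 -0.1448  0.1934] [-0.1486  0.1904] [-0.1349  0.1976]
side  band x0.03 16 [ 0.0395 -0.1459  0.1897] [-0.1503  0.1858] [-0.1373  0.1944]
```

Square to the bar now, with the crown at stand y ≈ −0.139, x 0, and cups at ±0.054. Lower and feel.

{"api": "move_arm", "payload": {"steps": [[[4,0,0,0,0],[8,0,0,0,0],[12,0,0,0,0],[16,0,0,0,0],[18,0,0,0,0],[18,0,0,0,0]]]}}

```text
t: 22.78
ee_pos: [0.3858, 0.2135, 0.1363]
orientation: [[0.006, -0.166, -0.986], [-0.003, -0.986, 0.166], [-1.0, 0.002, -0.007]]
ft_force: [0.2, -0.9, -2.2]
grip_width: 0.016
```

{"api": "move_arm", "payload": {"steps": [[[1,0,0,0,0],[2,0,0,0,0],[2,0,0,0,0]]]}}

```text
t: 23.15
ee_pos: [0.3858, 0.2135, 0.1343]
orientation: [[0.006, -0.166, -0.986], [-0.003, -0.986, 0.166], [-1.0, 0.002, -0.007]]
ft_force: [-1.0, -0.4, -2.7]
grip_width: 0.016
```

{"api": "move_arm", "payload": {"steps": [[[1,0,0,0,0],[2,0,0,0,0],[2,0,0,0,0]]]}}

```text
t: 23.52
ee_pos: [0.3857, 0.2135, 0.1322]
orientation: [[0.006, -0.166, -0.986], [-0.003, -0.986, 0.166], [-1.0, 0.002, -0.006]]
ft_force: [0.6, 0.8, -1.6]
grip_width: 0.0162
```

{"api": "move_arm", "payload": {"steps": [[[1,0,0,0,0],[2,0,0,0,0],[2,0,0,0,0]]]}}

```text
t: 23.9
ee_pos: [0.3857, 0.2134, 0.13]
orientation: [[0.006, -0.166, -0.986], [-0.003, -0.986, 0.166], [-1.0, 0.002, -0.006]]
ft_force: [-0.0, -0.6, -1.6]
grip_width: 0.0161
```

{"api": "move_arm", "payload": {"steps": [[[1,0,0,0,0],[1,0,0,0,0],[1,0,0,0,0]]]}}

```text
t: 24.28
ee_pos: [0.386, 0.2135, 0.1294]
orientation: [[0.006, -0.166, -0.986], [-0.003, -0.986, 0.166], [-1.0, 0.002, -0.007]]
ft_force: [-0.8, -1.0, 1.9]
grip_width: 0.0165
```

The bar takes the weight: force went from −2 to +1.9 N, about 4 N on the bar. Check the pose, then release.

```bash
python3 hp.py
```

```text
24.275 [0.386  0.2135 0.1294] [-0.8041 -0.9682  1.9494]
top cup- 43 [-0.0517 -0.1593  0.0898] [-0.0598 -0.1708  0.0765] [-0.0432 -0.1487  0.0947]
top cup+ 96 [ 0.0557 -0.1483  0.0754] [ 0.0448 -0.167   0.0553] [ 0.0684 -0.1315  0.0838]
top  band x-0.03 10 [-0.0145 -0.1427  0.1728] [-0.1471  0.1535] [-0.0996  0.1746]
top  band x-0.01 33 [-0.0002 -0.1401  0.1714] [-0.1483  0.167 ] [-0.1325  0.1767]
top  band x0.01 35 [ 0.0214 -0.1386  0.1693] [-0.1477  0.157 ] [-0.1019  0.1756]
top  band x0.03 30 [ 0.0383 -0.1387  0.1643] [-0.1478  0.1593] [-0.1301  0.1714]
side cup- 127 [-0.0558 -0.165   0.0792] [-0.0666 -0.1732  0.0505] [-0.0439 -0.1349  0.0934]
side cup+ 121 [ 0.0551 -0.1627  0.0691] [ 0.0438 -0.1692  0.0364] [ 0.0663 -0.1217  0.0788]
side  band x-0.05 21 [-0.041  -0.1449  0.1631] [-0.1531  0.1581] [-0.1336  0.1688]
side  band x-0.03 25 [-0.0207 -0.1444  0.1695] [-0.1508  0.1647] [-0.135   0.1724]
side  band x-0.01 20 [ 0.0002 -0.1453  0.171 ] [-0.1506  0.1653] [-0.1362  0.1747]
side  band x0.01 14 [ 0.0198 -0.1443  0.1699] [-0.1486  0.1675] [-0.1348  0.1716]
side  band x0.03 16 [ 0.0397 -0.1449  0.166 ] [-0.1492  0.1603] [-0.133   0.1691]
```

{"api": "move_arm", "payload": {"steps": [[[0,0,0,0,22],[0,0,0,0,28],[0,0,0,0,34],[0,0,0,0,34],[0,0,0,0,34],[0,0,0,0,34]]]}}

```text
t: 25.12
ee_pos: [0.386, 0.2135, 0.1293]
orientation: [[0.006, -0.166, -0.986], [-0.003, -0.986, 0.166], [-1.0, 0.002, -0.007]]
ft_force: [0.2, -0.8, 1.1]
grip_width: 0.0346
```

```bash
python3 hp.py
```

```text
25.125 [0.386  0.2135 0.1293] [ 0.2018 -0.8472  1.117 ]
top cup- 40 [-0.0515 -0.1603  0.0891] [-0.0602 -0.1703  0.0785] [-0.0432 -0.1481  0.0968]
top cup+ 90 [ 0.0554 -0.1475  0.076 ] [ 0.0447 -0.1664  0.0644] [ 0.0682 -0.1319  0.0816]
top  band x-0.03 9 [-0.0138 -0.1426  0.1728] [-0.1464  0.1602] [-0.1014  0.1767]
top  band x-0.01 34 [ 0.0001 -0.1409  0.1728] [-0.1487  0.1687] [-0.1317  0.1805]
top  band x0.01 35 [ 0.0212 -0.1382  0.1694] [-0.1478  0.1575] [-0.102   0.1754]
top  band x0.03 32 [ 0.0387 -0.1379  0.1644] [-0.1486  0.1579] [-0.1299  0.1719]
side cup- 120 [-0.0567 -0.1656  0.0797] [-0.0674 -0.1728  0.0505] [-0.0458 -0.1305  0.093 ]
side cup+ 117 [ 0.0543 -0.1621  0.0705] [ 0.0437 -0.17    0.0353] [ 0.0666 -0.1226  0.078 ]
side  band x-0.05 23 [-0.0395 -0.1464  0.1649] [-0.1523  0.1549] [-0.1358  0.1697]
side  band x-0.03 23 [-0.0204 -0.1444  0.1698] [-0.156   0.1639] [-0.131   0.1731]
side  band x-0.01 20 [-0.0001 -0.1458  0.1714] [-0.154   0.1682] [-0.1361  0.1736]
side  band x0.01 13 [ 0.0188 -0.1451  0.1695] [-0.1496  0.1669] [-0.14    0.1719]
side  band x0.03 14 [ 0.0402 -0.1442  0.1644] [-0.1503  0.159 ] [-0.1356  0.1683]
```

Stable after opening. Back out straight up, then move clear.

{"api": "move_arm", "payload": {"steps": [[[0,0,0,0,42],[-3,0,0,0,42],[-10,0,0,0,42],[-20,0,0,0,42],[-35,0,0,0,42],[-60,0,0,0,42],[-90,0,0,0,42],[-120,0,20,0,42],[-130,0,20,0,42],[-130,0,20,0,42]]]}}

```text
t: 26.48
ee_pos: [0.366, 0.2172, 0.26]
orientation: [[0.009, -0.166, -0.986], [-0.003, -0.986, 0.166], [-1.0, 0.001, -0.009]]
ft_force: [-2.0, -0.6, -0.6]
grip_width: 0.0421
```

```bash
python3 hp.py; sleep 0; python3 hp.py | grep -E "side cup|x-0.01"
```

```text
26.475 [0.366  0.2172 0.26  ] [-2.0025 -0.6164 -0.5574]
top cup- 72 [-0.0518 -0.1539  0.0885] [-0.062  -0.169   0.0796] [-0.0415 -0.1389  0.0954]
top cup+ 92 [ 0.0563 -0.1479  0.0753] [ 0.0455 -0.1662  0.0609] [ 0.069  -0.1312  0.0833]
top  band x-0.05 33 [-0.0387 -0.1419  0.1655] [-0.1501  0.1602] [-0.1348  0.1729]
top  band x-0.03 29 [-0.02   -0.1402  0.1703] [-0.147   0.1518] [-0.0991  0.1771]
top  band x-0.01 31 [-0.0007 -0.1415  0.1717] [-0.1481  0.1673] [-0.1332  0.1791]
top  band x0.01 33 [ 0.0209 -0.139   0.17  ] [-0.1478  0.1552] [-0.1014  0.1773]
top  band x0.03 32 [ 0.0375 -0.1378  0.1652] [-0.1476  0.1596] [-0.1298  0.1716]
side cup- 127 [-0.055  -0.1648  0.0803] [-0.0652 -0.1726  0.0512] [-0.0424 -0.1276  0.0939]
side cup+ 114 [ 0.0561 -0.1615  0.0705] [ 0.0473 -0.1689  0.0349] [ 0.0674 -0.1219  0.0781]
side  band x-0.05 24 [-0.0393 -0.1441  0.1634] [-0.1535  0.1574] [-0.1343  0.1672]
side  band x-0.03 26 [-0.0207 -0.1459  0.1705] [-0.1527  0.1627] [-0.1323  0.1741]
side  band x-0.01 20 [ 0.0003 -0.1451  0.1712] [-0.1506  0.167 ] [-0.1348  0.1745]
side  band x0.01 14 [ 0.0196 -0.1441  0.1697] [-0.1494  0.1673] [-0.1342  0.1723]
side  band x0.03 13 [ 0.0373 -0.1432  0.1663] [-0.1484  0.1609] [-0.1344  0.1687]
top  band x-0.01 31 [-0.0003 -0.1418  0.1726] [-0.148   0.1658] [-0.1325  0.1778]
side cup- 128 [-0.0549 -0.1643  0.0789] [-0.0655 -0.1729  0.0515] [-0.0424 -0.1284  0.0933]
side cup+ 117 [ 0.0563 -0.1609  0.0704] [ 0.0467 -0.1697  0.0351] [ 0.0676 -0.1212  0.0793]
side  band x-0.01 20 [ 0.0002 -0.1453  0.1717] [-0.1525  0.1669] [-0.1345  0.1737]
```

{"api": "move_arm", "payload": {"steps": [[[0,0,0,0,42],[0,0,0,0,42],[0,0,0,0,42],[0,0,0,0,42],[0,0,0,0,42],[0,0,0,0,42]]]}}

```text
t: 27.42
ee_pos: [0.3651, 0.2169, 0.2579]
orientation: [[0.004, -0.166, -0.986], [-0.004, -0.986, 0.166], [-1.0, 0.003, -0.005]]
ft_force: [-0.3, -0.2, -0.4]
grip_width: 0.0421
```

```bash
python3 hp.py | grep -E "cup|x-0.01"; python3 -c "
from station import r;print(r.hand_in())"
```

```text
top cup- 72 [-0.052  -0.154   0.0885] [-0.062  -0.1697  0.0795] [-0.0415 -0.1383  0.0964]
top cup+ 91 [ 0.0564 -0.1475  0.0758] [ 0.0454 -0.1657  0.0625] [ 0.0689 -0.1312  0.083 ]
top  band x-0.01 32 [-0.0005 -0.1413  0.171 ] [-0.1487  0.1675] [-0.133   0.1763]
side cup- 131 [-0.0548 -0.1647  0.0796] [-0.0655 -0.1723  0.0498] [-0.0426 -0.1296  0.0961]
side cup+ 116 [ 0.0563 -0.1603  0.0709] [ 0.0474 -0.1704  0.0363] [ 0.0678 -0.1213  0.0782]
side  band x-0.01 19 [ 0.     -0.1436  0.1722] [-0.1505  0.1662] [-0.1374  0.1739]
the job is handed in; nothing more can be done
None
```

The small orange ear defenders are hanging over the bar between the collars. I handed the job in at about 27.5 s. I did not re-measure the bystanders.

- **First hang:** I gripped one leg and used the bar to pivot the muffs to about 50° of pitch. On release they slewed about 55° and slid to the outer collar.
- **Mend:** I re-gripped a leg across its width, lifted 20 mm, turned them square and shifted them back between the collars. I then lowered until the bar took the weight (about 4 N) and released.

Last checks, in the stand frame:
- **Crown:** x about 0, y about −142 mm, top of the band about 172 mm above the bench.
- **Cups:** at x about −55 and +56 mm, one on each side of the bar.
- **Squareness:** within about 4°.
- **Rest:** no motion between views, and the fingers are clear.

One cup hangs about 10 mm lower than the other, a tilt of about 5°, inside the 0.3 rad limit. The 12 allowed pictures were used up before the mend, so these checks are numbers only.

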